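# House the round-cell battery blocks

### The job

Pick out the four welded blocks of blue round cells and set each one upright on the floor of the black housing made for its size (the one it fits with about 8 mm to spare all round), carrying them one after another and setting them down, not dropping them. Leave the two silver prismatic cells standing where they are.

Things in the scene. Friction and masses are not known exactly. Their poses are not given: they have to be found in the camera images.
- pack2x2_center (a point): Centre (half-way up) of the loose welded block of 4 cells, 2 by 2: upright blue round cells with grey nickel strips on top, 37 x 37 mm in plan, 65 mm tall, about 0.18 kg, standing on the bench. Square: a quarter turn makes no difference. z up.
- pack3x2_center (a point): Centre (half-way up) of the loose welded block of 6 cells, 3 by 2: upright blue round cells with grey nickel strips on top, 55.5 x 37 mm in plan, 65 mm tall, about 0.28 kg, standing on the bench. x runs along its length, y across its width; a half turn makes no difference. z up.
- pack4x2_center (a point): Centre (half-way up) of the loose welded block of 8 cells, 4 by 2: upright blue round cells with grey nickel strips on top, 74 x 37 mm in plan, 65 mm tall, about 0.37 kg, standing on the bench. x runs along its length, y across its width; a half turn makes no difference. z up.
- pack3x3_center (a point): Centre (half-way up) of the loose welded block of 9 cells, 3 by 3: upright blue round cells with grey nickel strips on top, 55.5 x 55.5 mm in plan, 65 mm tall, about 0.41 kg, standing on the bench. Square: a quarter turn makes no difference. z up.
- housing2x2_floor (a point): Centre of the inner floor of the black open-topped housing for the block of 4 cells, 2 by 2: fixed to the bench, inside 53 x 53 mm (8 mm of play on every side of its block), walls 4 mm thick, rim 24 mm above the bench, floor 4 mm above the bench, so the rim is 20 mm above this point. A small lug with a brass stud, 12 mm tall, sticks out 5 mm from the middle of each x end. z up.
- housing3x2_floor (a point): Centre of the inner floor of the black open-topped housing for the block of 6 cells, 3 by 2: fixed to the bench, inside 71.5 x 53 mm (8 mm of play on every side of its block), walls 4 mm thick, rim 24 mm above the bench, floor 4 mm above the bench, so the rim is 20 mm above this point. A small lug with a brass stud, 12 mm tall, sticks out 5 mm from the middle of each x end. x runs along the longer side, y along the shorter side. z up.
- housing4x2_floor (a point): Centre of the inner floor of the black open-topped housing for the block of 8 cells, 4 by 2: fixed to the bench, inside 90 x 53 mm (8 mm of play on every side of its block), walls 4 mm thick, rim 24 mm above the bench, floor 4 mm above the bench, so the rim is 20 mm above this point. A small lug with a brass stud, 12 mm tall, sticks out 5 mm from the middle of each x end. x runs along the longer side, y along the shorter side. z up.
- housing3x3_floor (a point): Centre of the inner floor of the black open-topped housing for the block of 9 cells, 3 by 3: fixed to the bench, inside 71.5 x 71.5 mm (8 mm of play on every side of its block), walls 4 mm thick, rim 24 mm above the bench, floor 4 mm above the bench, so the rim is 20 mm above this point. A small lug with a brass stud, 12 mm tall, sticks out 5 mm from the middle of each x end. z up.
- prismatic0_center (a point): Centre of an aluminium prismatic cell, a plain upright silver block 70 x 27 mm in plan (x along the 70), 80 mm tall with its two terminals, this point 38 mm above the bench; loose, not part of the job, to be left where it stands.
- prismatic1_center (a point): Centre of an aluminium prismatic cell, a plain upright silver block 70 x 27 mm in plan (x along the 70), 80 mm tall with its two terminals, this point 38 mm above the bench; loose, not part of the job, to be left where it stands.

How it is judged:
By the outcome, as a careful person would: the job done as asked, in the order asked, and still so for the second after the job is handed in, with the robot touching nothing.
It also fails if it takes over 128 s, if anything falls off the work surface, if the arm or the gripper's body presses on something with over 40 N, if the wrist force passes 120 N, or if a joint passes its speed limit or range.

### The arm

A 6-joint arm with a two-finger parallel gripper is mounted at the origin on the work surface. World frame = base frame: x ahead of the robot, y to its left, z up, the work surface at z = 0. Lengths are in m, angles in rad, forces in N, time in s.
With the tool pointing down it reaches from about 0.35 to 0.85 m from the base axis. Payload 8.1 kg.
Tool frame: the origin (TCP) lies midway between the tips of the shut fingers; the grasp point (between the pads) lies 19 mm behind it; z points along the fingers, y is the line along which they close (so a half turn about z gives the same grasp; the last joint's range is limited). The gripper opens to 93 mm and grips with 3 to 60 N. Pads are 15 mm wide; open, the fingers measure 128 mm over their backs; the gripper's body (75 mm by 188 mm) begins 65 mm behind the grasp point.
Start: joints at [-1.391, 0.13, 1.488, -0, 1.523, -0.085], TCP at [0.157, -0.579, 0.219] pointing down, gripper open.
Joint ranges: [-2.96, 2.96], [-0.89, 2.26], [0.02, 2.5], [-1.34, 4.48], [0, 2.73], [-2.66, 2.66]. Speed limits (rad/s): [2.39, 2.39, 2.79, 3.14, 3.14, 3.14].

### API

Orientations are given as a rotation vector (axis times angle).
In Python, from plant import robot, cams gives the robot as it stands. The module is installed in compiled form; this text tells all that it offers.
- The arm moves only by the tool play_rows, never from a script. Its arguments are lists of equal length, an entry for each row: "slide": the shift along the tool's x, y, z scaled (see below), a list of three; "twist": the turn, a rotation vector about the tool's x, y, z scaled (see below), a list of three. A call has exactly 8 rows; each row shifts and turns the commanded pose from where the row before left it, along the tool's axes as they then stand; what a row does not reach is not made up. The controller multiplies each number of a shift by 25 cm and each number of a turn by 60 degrees. A row lasts 1/10 s, in which the tool goes at most 50 mm and 8.59 degrees, less where a joint would pass 70% of its speed; a pose out of reach is approached as far as the arm can. A call with a number of a shift or a turn outside -1 to 1 is refused whole. A call with a gripper value outside its range is refused whole. "fingers" is the closure, from -1 (fully open) to 1 (shut), set as the call begins (left out, the last holds). The fingers move at their own pace and stop on an object; "force" is the grip in N (left out, the last holds). Time passes only in rows, so rows that do not move let the fingers close, or fill a call up. It gives the time, the measured TCP pose, the force, the opening and the grip force at its end, in the units of the state.
- robot.read_state(): the state, without advancing time (a new reading comes with each control period).
- cams.read_camera(name): name is "scene" or "top"; returns (picture, depth): 400x640x3 uint8, red, green, blue; 400x640 float32, m along the optical axis (not along the pixel's ray), 0 where there is no reading.
- cams.get_calibration(name): a dict with "fx", "fy", "cx", "cy" (pixels), "k1" (the pictures are not rectified: a ray, as slopes to the right and down, at radius r is drawn at 1 + k1 r^2 times it, then the intrinsics apply), "world_from_camera" (4x4, takes a point from camera to world coordinates). Camera axes: x right, y down, z forward; pixel columns grow to the right and rows downward; lengths in m; the calibration is good to about 2 mm. A picture is of the moment at which its call begins. get_calibration takes no time and is no camera call.
- robot.close_job(): hands the job in; it is judged then, once.
The state is a dict: "t": time; "q": joint angles; "dq": joint speeds; "joint_torque": joint torques, N m; "tool_pos": TCP position; "orientation": TCP orientation; "force": force on the tool from outside, world axes, zero at the start; "wrist_torque": the same for the moment, N m; "opening": finger opening in m; "gripper_force": force on a finger pad.
Only numpy, scipy, OpenCV 4.12 (cv2) and the standard library are available. Lean on these libraries where they do the work, as an engineer would, in place of code of your own. Each camera call takes 0.05 s, during which the arm holds its last target. There are 200 camera calls.

## Working session

There is one attempt and no reset: what is moved stays moved. The work goes in short steps, Python scripts to look and compute and a tool call to move; the robot and the scene stay as the last step left them, time stands still between calls to the robot, and variables do not carry over. Pictures are saved under pics/ and viewed, at most 14 in all, crops included, and the job is handed in when it is done.

Besides the shell and the picture viewer there is one more tool, called by a JSON object that holds its "name" and its "arguments". play_rows: Moves the arm, as the interface text tells. Shifts and turns lie within -1 to 1; 1 stands for 25 cm of shift or 60 degrees of turn. Its arguments: {"type":"object","properties":{"slide":{"type":"array"},"twist":{"type":"array"},"fingers":{"type":"number"},"force":{"type":"number"}},"required":["slide","twist"]}

```bash
mkdir -p pics; ls
python3 - <<'E'
from plant import robot,cams
import cv2,numpy as np
for n in("top","scene"):
    p,d=cams.read_camera(n); cv2.imwrite(f"pics/{n}0.png",p[:,:,::-1]); np.savez(f"{n}0.npz",p=p,d=d)
    c=cams.get_calibration(n); print(n,c)
print(robot.read_state())
E
```

```text
pics
top {'fx': 405.9767931585512, 'fy': 405.9767931585512, 'cx': 316.95005331217834, 'cy': 203.87173017703822, 'k1': 0.023597107395475023, 'world_from_camera': array([[ 0.01210604, -0.99738048,  0.07131354,  0.44234587],
       [-0.99972574, -0.01350264, -0.01913452,  0.0015007 ],
       [ 0.02004732, -0.07106234, -0.9972704 ,  1.23437634],
       [ 0.        ,  0.        ,  0.        ,  1.        ]])}
scene {'fx': 510.2051523503898, 'fy': 510.2051523503898, 'cx': 312.11573123792164, 'cy': 200.18083189745337, 'k1': -0.03890889786747083, 'world_from_camera': array([[-0.27190546,  0.58254678, -0.7659678 ,  1.49966669],
       [ 0.96222962,  0.17572845, -0.20792708,  0.28247077],
       [ 0.01347509, -0.79357341, -0.6083253 ,  0.83852698],
       [ 0.        ,  0.        ,  0.        ,  1.        ]])}
{'t': 0.1, 'q': array([-1.39139096e+00,  1.31051037e-01,  1.48920106e+00,  3.37792630e-06,
        1.52299735e+00, -8.54062414e-02]), 'dq': array([ 0.00226281, -0.00156474, -0.00199824,  0.00321497,  0.0013062 ,
       -0.00102331]), 'joint_torque': array([ 2.47694647e-03, -5.61340034e+01, -4.93098164e+01,  7.71067897e-02,
        2.90644518e-02, -4.21756079e-05]), 'tool_pos': array([ 0.15696179, -0.57856233,  0.21769617]), 'orientation': array([-3.11245416e+00, -4.14532004e-01,  1.16914990e-04]), 'force': array([ 0.23270592, -0.56842455,  0.18830339]), 'wrist_torque': array([ 0.00162237, -0.01776622,  0.04632597]), 'gripper_force': 0.0, 'opening': 0.0934398661725687}
```

View pics/top0.png

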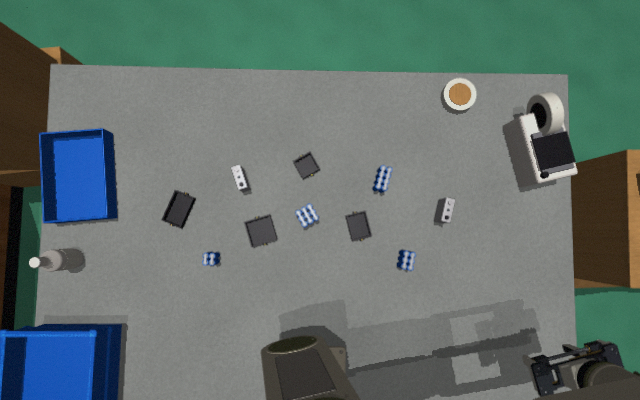

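View pics/scene0.png

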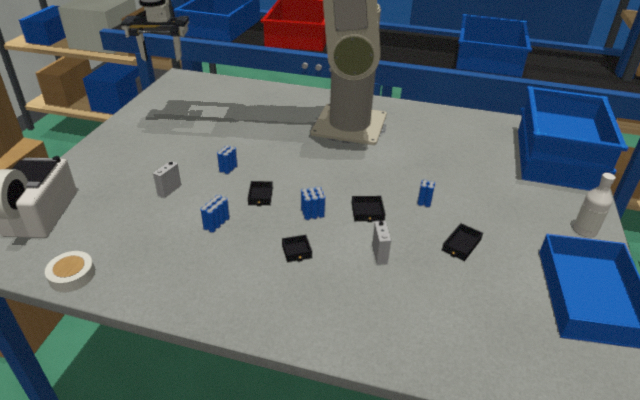

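The top view shows these blocks: 4x2 (382,179), 3x3 (307,216), 2x2 (211,258), 3x2 (405,260). The housings are 4x2 (179,209), 3x3 (261,231), 3x2 (358,226) and 2x2 (306,165), and the prismatics are at (239,178) and (446,210). I'll fit box silhouettes to both cameras.

```bash
cat > h.py <<'E'
import numpy as np,cv2
from plant import cams
from scipy.optimize import minimize
C={n:cams.get_calibration(n) for n in("top","scene")}
def proj(n,P):
    c=C[n];T=np.linalg.inv(c["world_from_camera"]);p=P@T[:3,:3].T+T[:3,3]
    s=p[:,:2]/p[:,2:];s=s*(1+c["k1"]*(s**2).sum(1,keepdims=True))
    return s*[c["fx"],c["fy"]]+[c["cx"],c["cy"]]
def world(n,d):
    c=C[n];v,u=np.mgrid[:400,:640];s=np.stack([(u-c["cx"])/c["fx"],(v-c["cy"])/c["fy"]],-1);r=s.copy()
    for _ in range(5): r=s/(1+c["k1"]*(r**2).sum(-1,keepdims=True))
    p=np.concatenate([r,np.ones((400,640,1))],-1)*d[...,None]
    T=c["world_from_camera"];return p@T[:3,:3].T+T[:3,3]
def box(x,y,a,L,W,z0,z1):
    g=np.array([[i*L/2,j*W/2] for i in(-1,1) for j in(-1,1)])
    R=np.array([[np.cos(a),-np.sin(a)],[np.sin(a),np.cos(a)]]);g=g@R.T+[x,y]
    return np.vstack([np.c_[g,np.full(4,z)] for z in(z0,z1)])
S=8
def fit(masks,x0,dims,z0,z1):
    """masks {cam: bool image}; maximise silhouette overlap over x,y,yaw"""
    D={}
    for n,m in masks.items():
        u,v=proj(n,np.array([[x0[0],x0[1],.03]]))[0].astype(int);k=30 if n=="top" else 45
        m=m[v-k:v+k,u-k:u+k].astype(np.uint8)
        _,lab,st,cen=cv2.connectedComponentsWithStats(m)
        if len(st)<2: continue
        l=1+np.argmin([np.hypot(*(cen[i]-k))+(1e3 if st[i,4]<25 else 0) for i in range(1,len(st))])
        D[n]=((lab==l).astype(np.float32),u-k,v-k,k)
    def cost(q):
        e=0
        for n,(m,a,b,k) in D.items():
            h=cv2.convexHull(((proj(n,box(*q[:2]/100,q[2],*dims,z0,z1))-[a,b]+.5)*S-.5).astype(np.float32))
            I=np.zeros((2*k*S,2*k*S),np.uint8);cv2.fillConvexPoly(I,np.round(h*16).astype(np.int32),1,shift=4)
            f=cv2.resize(I.astype(np.float32),(2*k,2*k),interpolation=cv2.INTER_AREA)
            e+=((f-m)**2).sum()/m.sum()
        return e
    best=None
    for a in np.arange(0,np.pi,np.pi/8):
        q=np.array([x0[0]*100,x0[1]*100,a])
        r=minimize(cost,q,method="Nelder-Mead",options=dict(initial_simplex=q+np.array([[0,0,0],[1,0,0],[0,1,0],[0,0,.2]]),xatol=.01,fatol=1e-4))
        if best is None or r.fun<best.fun: best=r
    return best.x[0]/100,best.x[1]/100,np.degrees(best.x[2]),best.fun
OBJ={"p22":((211,258),(.037,.037),.065),"p32":((405,260),(.0555,.037),.065),"p42":((382,179),(.074,.037),.065),"p33":((307,216),(.0555,.0555),.065),
"h22":((306,165),(.061,.061),.024),"h32":((358,226),(.0795,.061),.024),"h42":((179,209),(.098,.061),.024),"h33":((261,231),(.0795,.0795),.024),
"s0":((239,178),(.07,.027),.076),"s1":((446,210),(.07,.027),.076)}
E
python3 - <<'E'
from h import *
M={};W={}
for n in C:
    f=np.load(n+"0.npz");p=f["p"].astype(int);W[n]=world(n,f["d"]);v=p.max(2)
    M[n]=dict(p=(W[n][...,2]>.012),h=(v<62))
    print(n,np.median(W[n][190:240,280:400,2]))
for o,(px,dm,z) in OBJ.items():
    x0=W["top"][px[1],px[0],:2]
    for cs in(["top"],["scene"],["top","scene"]):
        r=fit({n:M[n]["h" if o[0]=="h" else "p"] for n in cs},x0,dm,0 if o[0]=="h" else .012,z)
        print(o,cs[0] if len(cs)<2 else "both",np.round(x0,3),np.round(r,4))
E
```

```text
top 0.00023717343712592598
scene -0.00067743820099192
p22 top [0.368 0.278] [0.3658 0.2869 1.7615 0.1253]
p22 scene [0.368 0.278] [ 0.3675  0.2873 -1.0317  0.0809]
p22 both [0.368 0.278] [0.3661 0.2868 0.7113 0.2164]
p32 top [ 0.368 -0.276] [ 3.694000e-01 -2.848000e-01  1.697397e+02  1.270000e-01]
p32 scene [ 0.368 -0.276] [ 0.368  -0.2814  3.4007  0.1053]
p32 both [ 0.368 -0.276] [ 0.3692 -0.284  -8.2389  0.3163]
p42 top [ 0.602 -0.21 ] [  0.607   -0.2138 -14.4484   0.105 ]
p42 scene [ 0.602 -0.21 ] [ 6.071000e-01 -2.106000e-01  1.768406e+02  1.243000e-01]
p42 both [ 0.602 -0.21 ] [  0.6069  -0.2133 167.0676   0.2836]
p33 top [0.491 0.007] [4.94600e-01 9.90000e-03 3.20323e+01 2.48900e-01]
p33 scene [0.491 0.007] [4.95800e-01 1.14000e-02 2.47762e+01 9.79000e-02]
p33 both [0.491 0.007] [4.952000e-01 1.110000e-02 1.173624e+02 3.681000e-01]
h22 top [0.649 0.013] [ 0.6519  0.0219 13.8983  9.0184]
h22 scene [0.649 0.013] [6.49000e-01 1.48000e-02 2.80206e+01 1.01800e-01]
h22 both [0.649 0.013] [6.49700e-01 1.47000e-02 2.54168e+01 9.20280e+00]
h32 top [ 0.465 -0.147] [ 0.4677 -0.1467 18.306
[... 197 characters left out ...]
000e-01]
h42 scene [0.509 0.393] [  0.5122   0.3937 -19.9975   0.0786]
h42 both [0.509 0.393] [  0.5099   0.3922 -21.3409   0.2198]
h33 top [0.446 0.145] [  0.4473   0.1457 105.7885   7.5628]
h33 scene [0.446 0.145] [ 0.4485  0.1478 15.7707  0.0804]
h33 both [0.446 0.145] [ 0.448   0.1476 15.7777  7.6618]
s0 top [0.597 0.204] [6.013000e-01 2.054000e-01 1.998969e+02 2.290000e-02]
s0 scene [0.597 0.204] [ 0.6014  0.2074 18.3912  0.0362]
s0 both [0.597 0.204] [6.013000e-01 2.064000e-01 1.993026e+02 9.680000e-02]
s1 top [ 0.513 -0.393] [  0.5149  -0.3972 -13.4142   0.0282]
s1 scene [ 0.513 -0.393] [  0.5157  -0.394  -11.4756   0.0276]
s1 both [ 0.513 -0.393] [  0.5144  -0.3961 -12.7824   0.0946]
```

```bash
python3 - <<'E'
s=open('h.py').read()
s=s.replace('''def box(x,y,a,L,W,z0,z1):
    g=np.array([[i*L/2,j*W/2] for i in(-1,1) for j in(-1,1)])
''','''def box(x,y,a,L,W,z0,z1):
    r=.00925 if z1==.065 else 0
    g=np.array([[i*(L/2-r+r*np.cos(t)),j*(W/2-r+r*np.sin(t))] for i in(-1,1) for j in(-1,1) for t in np.linspace(0,np.pi/2,5)]) if r else np.array([[i*L/2,j*W/2] for i in(-1,1) for j in(-1,1)])
''').replace("np.full(4,z)","np.full(len(g),z)")
s+='''
def measure(tag,objs,guess={},show=False):
    M={};Wt=None
    for n in C:
        f=np.load(f"{n}{tag}.npz");p=f["p"].astype(int);w=world(n,f["d"]);v=p.max(2)
        if n=="top": Wt=w
        m=((w[...,2]>.012)&(w[...,2]<.1)|((p[...,2]-p[...,0])>35)).astype(np.uint8)
        M[n]=dict(p=cv2.morphologyEx(m,cv2.MORPH_CLOSE,np.ones((3,3))),h=v<(85 if n=="top" else 62))
    for o in objs:
        px,dm,z=OBJ[o];x0=guess.get(o) or Wt[px[1],px[0],:2]
        k="h" if o[0]=="h" else "p"
        for cs in(["top"],["scene"]):
            r=fit({n:M[n][k] for n in cs},x0,dm,0 if k=="h" else .003,z);print(o,cs[0],np.round(r,4))
'''
open('h.py','w').write(s)
E
python3 - <<'E'
from h import *
measure("0",[o for o in OBJ if o[0]!='s'])
f=np.load("top0.npz");p=f["p"];print([p[v,u].tolist() for u,v in((306,165),(358,226),(261,231),(330,250))])
a=[cv2.resize(np.load(n+"0.npz")["p"][y:y+70,x:x+100,::-1],(400,280),interpolation=cv2.INTER_CUBIC) for n,x,y in(("top",350,145),("top",360,220),("top",260,185),("scene",190,140))]
cv2.imwrite("pics/z.png",np.vstack([np.hstack(a[:2]),np.hstack(a[2:])]))
E
```

```text
p22 top [ 0.3656  0.2874 -1.3175  0.0654]
p22 scene [ 0.3687  0.2873 -1.0782  0.0611]
p32 top [  0.3676  -0.2854 -10.7293   0.0473]
p32 scene [ 0.3693 -0.2811 -9.9172  0.0654]
p42 top [  0.6068  -0.2143 -13.7564   0.0436]
p42 scene [ 6.072000e-01 -2.112000e-01  1.666674e+02  7.830000e-02]
p33 top [4.94200e-01 8.80000e-03 3.05458e+01 4.90000e-02]
p33 scene [4.9630e-01 1.1700e-02 2.9813e+01 5.8900e-02]
h22 top [6.46200e-01 1.16000e-02 3.07107e+01 5.13000e-02]
h22 scene [6.49000e-01 1.48000e-02 2.80206e+01 1.01800e-01]
h32 top [ 4.652000e-01 -1.465000e-01  1.951795e+02  5.010000e-02]
h32 scene [ 0.47   -0.1439 17.5903  0.1018]
h42 top [5.095000e-01 3.908000e-01 1.578344e+02 2.790000e-02]
h42 scene [  0.5122   0.3937 -19.9975   0.0786]
h33 top [ 0.4464  0.1448 17.4739  0.0371]
h33 scene [ 0.4485  0.1478 15.7707  0.0804]
[[77, 74, 79], [68, 67, 72], [75, 72, 77], [138, 139, 136]]
```

View pics/z.png

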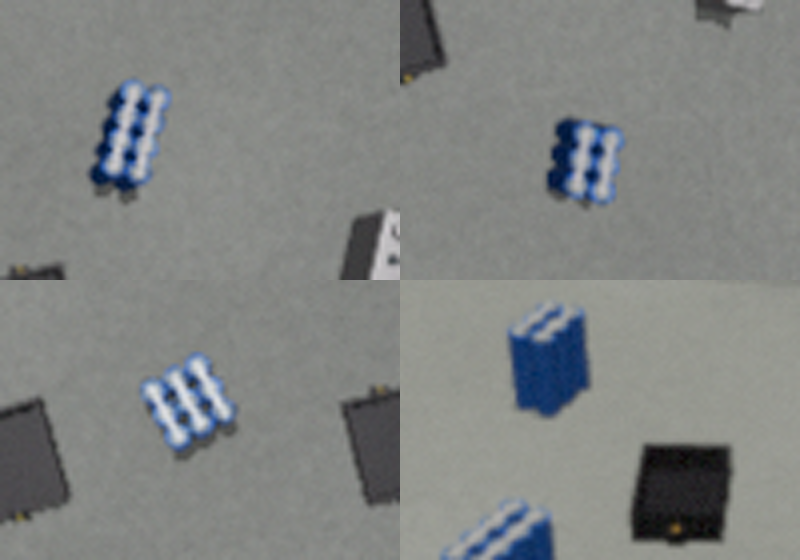

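```bash
cat > plan.py <<'E'
import sys,numpy as np
from plant import robot
from scipy.spatial.transform import Rotation as R
s=robot.read_state();r=R.from_rotvec(s["orientation"]);p=s["tool_pos"];m=r.as_matrix()
psi=np.degrees(np.arctan2(m[1,0],m[0,0]))
print("t %.2f pos %s psi %.2f tilt %.2f open %.4f grip %.1f F %s"%(s["t"],np.round(p,4),psi,np.degrees(np.arccos(-m[2,2])),s["opening"],s["gripper_force"],np.round(s["force"],1)))
# args: x y z psi nrows [start x y z psi]: constant rows (slide, twist) reaching the target
if len(sys.argv)>5:
    a=list(map(float,sys.argv[1:]));n=int(a[4])
    if len(a)>5: p=np.array(a[5:8]);psi=a[8]
    T=lambda k:R.from_euler("z",psi+k*(a[3]-psi)/n,degrees=True).as_matrix()@np.diag([1,-1,-1])
    S=sum(T(k) for k in range(n));v=np.linalg.solve(S,np.array(a[:3])-p)
    print("slide",np.round(v/.25,3),"twist z",np.round(-(a[3]-psi)/n/60,3),"mm/row %.1f deg/row %.1f"%(1e3*np.linalg.norm(v),(a[3]-psi)/n))
E
python3 plan.py .3685 -.2833 .12 -10.3 8
```

```text
t 0.10 pos [ 0.157  -0.5786  0.2177] psi 15.17 tilt 0.09 open 0.0934 grip 0.0 F [ 0.2 -0.6  0.2]
slide [ 0.117 -0.141  0.049] twist z 0.053 mm/row 47.4 deg/row -3.2
```

{"name": "play_rows", "arguments": {"slide": [[0.117,-0.141,0.049],[0.117,-0.141,0.049],[0.117,-0.141,0.049],[0.117,-0.141,0.049],[0.117,-0.141,0.049],[0.117,-0.141,0.049],[0.117,-0.141,0.049],[0.117,-0.141,0.049]], "twist": [[0,0,0.053],[0,0,0.053],[0,0,0.053],[0,0,0.053],[0,0,0.053],[0,0,0.053],[0,0,0.053],[0,0,0.053]], "fingers": -1, "force": 25}}

```text
t: 0.9
tool_pos: [0.3695, -0.2819, 0.1201]
orientation: [3.129, -0.285, 0.0]
force: [0.1, -1.4, 0.1]
opening: 0.093
gripper_force: 0.0
```

```bash
python3 plan.py .3685 -.2833 .031 -10.3 5
```

```text
t 0.90 pos [ 0.3695 -0.2819  0.1201] psi -10.41 tilt 0.00 open 0.0930 grip 0.0 F [ 0.1 -1.4  0.1]
slide [-0.001  0.001  0.071] twist z -0.0 mm/row 17.8 deg/row 0.0
```

{"name": "play_rows", "arguments": {"slide": [[-0.001,0.001,0.071],[-0.001,0.001,0.071],[-0.001,0.001,0.071],[-0.001,0.001,0.071],[-0.001,0.001,0.071],[0,0,0],[0,0,0],[0,0,0]], "twist": [[0,0,0],[0,0,0],[0,0,0],[0,0,0],[0,0,0],[0,0,0],[0,0,0],[0,0,0]]}}

```text
t: 1.7
tool_pos: [0.3679, -0.2852, 0.0329]
orientation: [3.128, -0.281, 0.002]
force: [-0.5, -1.3, -0.1]
opening: 0.0928
gripper_force: 0.0
```

{"name": "play_rows", "arguments": {"slide": [[0,0,0],[0,0,0],[0,0,0],[0,0,0],[0,0,0],[0,0,0],[0,0,0],[0,0,0]], "twist": [[0,0,0],[0,0,0],[0,0,0],[0,0,0],[0,0,0],[0,0,0],[0,0,0],[0,0,0]], "fingers": 1, "force": 25}}

```text
t: 2.5
tool_pos: [0.3674, -0.2846, 0.0318]
orientation: [-3.129, 0.281, 0.0]
force: [-0.9, 1.1, 0.4]
opening: 0.0369
gripper_force: 25.0
```

```bash
python3 plan.py .3685 -.2833 .13 -10.3 4;python3 plan.py .4676 -.1452 .13 16.4 4 .3685 -.2833 .13 -10.4
```

```text
t 2.50 pos [ 0.3674 -0.2846  0.0318] psi -10.27 tilt 0.02 open 0.0369 grip 25.0 F [-0.9  1.1  0.4]
slide [ 0.001 -0.001 -0.098] twist z 0.0 mm/row 24.5 deg/row -0.0
t 2.50 pos [ 0.3674 -0.2846  0.0318] psi -10.27 tilt 0.02 open 0.0369 grip 25.0 F [-0.9  1.1  0.4]
slide [ 0.099 -0.14  -0.   ] twist z -0.112 mm/row 42.9 deg/row 6.7
```

{"name": "play_rows", "arguments": {"slide": [[0,0,-0.098],[0,0,-0.098],[0,0,-0.098],[0,0,-0.098],[0.099,-0.14,0],[0.099,-0.14,0],[0.099,-0.14,0],[0.099,-0.14,0]], "twist": [[0,0,0],[0,0,0],[0,0,0],[0,0,0],[0,0,-0.112],[0,0,-0.112],[0,0,-0.112],[0,0,-0.112]]}}

```text
t: 3.3
tool_pos: [0.4667, -0.1449, 0.1295]
orientation: [-3.108, -0.46, 0.0]
force: [0.6, -1.2, -2.3]
opening: 0.037
gripper_force: 25.0
```

{"name": "play_rows", "arguments": {"slide": [[0,0,0],[0,0,0],[0,0,0],[0,0,0],[0,0,0],[0,0,0],[0,0,0],[0,0,0]], "twist": [[0,0,0],[0,0,0],[0,0,0],[0,0,0],[0,0,0],[0,0,0],[0,0,0],[0,0,0]]}}

```text
t: 4.1
tool_pos: [0.466, -0.1465, 0.1299]
orientation: [3.109, 0.453, 0.0]
force: [0.2, 0.7, -3.2]
opening: 0.0369
gripper_force: 25.0
```

```bash
python3 plan.py .4676 -.1452 .070 16.4 3
python3 - <<'E'
from plant import cams
import cv2,numpy as np
a=[]
for n,x,y in(("top",310,180),("scene",200,130)):
    p,d=cams.read_camera(n);np.savez(f"{n}1.npz",p=p,d=d);a.append(cv2.resize(p[y:y+100,x:x+100,::-1],(400,400),interpolation=cv2.INTER_CUBIC))
cv2.imwrite("pics/a1.png",np.hstack(a))
E
```

```text
t 4.10 pos [ 0.466  -0.1465  0.1299] psi 16.58 tilt 0.01 open 0.0369 grip 25.0 F [ 0.2  0.7 -3.2]
slide [ 0.003 -0.001  0.08 ] twist z 0.001 mm/row 20.0 deg/row -0.1
```

View pics/a1.png

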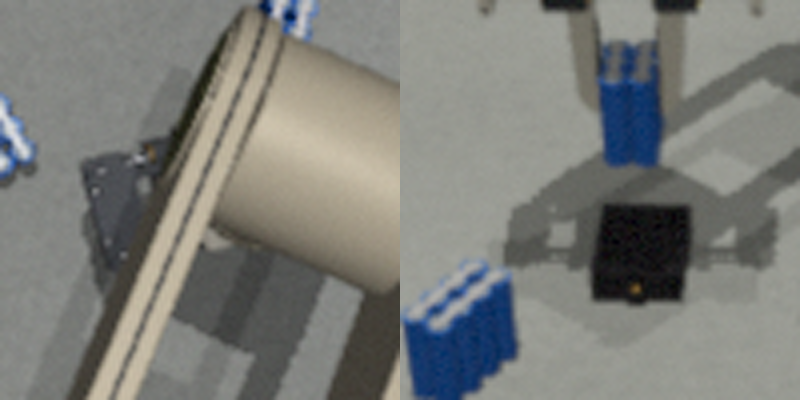

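The block hangs straight between the fingers above its housing (scene crop, block at ~(630,110), housing at ~(640,250)). I'll lower it now.

{"name": "play_rows", "arguments": {"slide": [[0.003,-0.001,0.08],[0.003,-0.001,0.08],[0.002,0,0.08],[0,0,0.08],[0,0,0.022],[0,0,0.018],[0,0,0.014],[0,0,0]], "twist": [[0,0,0],[0,0,0],[0,0,0],[0,0,0],[0,0,0],[0,0,0],[0,0,0],[0,0,0]]}}

```text
t: 5.0
tool_pos: [0.4682, -0.1453, 0.0368]
orientation: [3.108, 0.454, 0.001]
force: [-0.7, -0.1, -3.0]
opening: 0.0366
gripper_force: 25.0
```

```bash
python3 plan.py .4676 -.1452 .0358 16.4 1
```

```text
t 5.00 pos [ 0.4682 -0.1453  0.0368] psi 16.61 tilt 0.04 open 0.0366 grip 25.0 F [-0.7 -0.1 -3. ]
slide [-0.002 -0.001  0.004] twist z 0.004 mm/row 1.2 deg/row -0.2
```

{"name": "play_rows", "arguments": {"slide": [[0,0,0.003],[0,0,0.002],[0,0,0],[0,0,0],[0,0,0],[0,0,0],[0,0,0],[0,0,0]], "twist": [[0,0,0],[0,0,0],[0,0,0],[0,0,0],[0,0,0],[0,0,0],[0,0,0],[0,0,0]]}}

```text
t: 5.8
tool_pos: [0.4684, -0.1454, 0.0358]
orientation: [3.108, 0.454, 0.002]
force: [-1.1, 0.9, 6.1]
opening: 0.0368
gripper_force: 25.0
```

{"name": "play_rows", "arguments": {"slide": [[0,0,0],[0,0,0],[0,0,0],[0,0,0],[0,0,0],[0,0,0],[0,0,0],[0,0,0]], "twist": [[0,0,0],[0,0,0],[0,0,0],[0,0,0],[0,0,0],[0,0,0],[0,0,0],[0,0,0]], "fingers": -1}}

```text
t: 6.6
tool_pos: [0.4678, -0.1452, 0.0351]
orientation: [-3.109, -0.454, -0.0]
force: [0.6, -0.1, 0.3]
opening: 0.0921
gripper_force: 0.0
```

```bash
python3 plan.py .607 -.2128 .12 -13.6 5 .4684 -.1454 .12 16.6
```

```text
t 6.60 pos [ 0.4678 -0.1452  0.0351] psi 16.62 tilt 0.00 open 0.0921 grip 0.0 F [ 0.6 -0.1  0.3]
slide [ 0.107  0.063 -0.   ] twist z 0.101 mm/row 31.2 deg/row -6.0
```

{"name": "play_rows", "arguments": {"slide": [[0,0,-0.05],[0,0,-0.14],[0,0,-0.15],[0.107,0.063,0],[0.107,0.063,0],[0.107,0.063,0],[0.107,0.063,0],[0.107,0.063,0]], "twist": [[0,0,0],[0,0,0],[0,0,0],[0,0,0.101],[0,0,0.101],[0,0,0.101],[0,0,0.101],[0,0,0.101]]}}

```text
t: 7.4
tool_pos: [0.6072, -0.2128, 0.1213]
orientation: [3.118, -0.38, 0.001]
force: [0.2, -0.4, -0.5]
opening: 0.0932
gripper_force: 0.0
```

```bash
python3 plan.py .607 -.2128 .0313 -13.6 5
```

```text
t 7.40 pos [ 0.6072 -0.2128  0.1213] psi -13.90 tilt 0.05 open 0.0932 grip 0.0 F [ 0.2 -0.4 -0.5]
slide [-0.     0.     0.072] twist z -0.001 mm/row 18.0 deg/row 0.1
```

{"name": "play_rows", "arguments": {"slide": [[0,0,0.072],[0,0,0.072],[0,0,0.072],[0,0,0.072],[0,0,0.071],[0,0,0],[0,0,0],[0,0,0]], "twist": [[0,0,0],[0,0,0],[0,0,0],[0,0,0],[0,0,0],[0,0,0],[0,0,0],[0,0,0]]}}

```text
t: 8.2
tool_pos: [0.6067, -0.2128, 0.0319]
orientation: [3.119, -0.374, 0.003]
force: [0.7, -0.7, 0.5]
opening: 0.0929
gripper_force: 0.0
```

{"name": "play_rows", "arguments": {"slide": [[0,0,0],[0,0,0],[0,0,0],[0,0,0],[0,0,0],[0,0,0],[0,0,0],[0,0,0]], "twist": [[0,0,0],[0,0,0],[0,0,0],[0,0,0],[0,0,0],[0,0,0],[0,0,0],[0,0,0]], "fingers": 1, "force": 30}}

```text
t: 9.0
tool_pos: [0.6058, -0.2126, 0.0304]
orientation: [3.119, -0.374, 0.0]
force: [-0.5, -1.1, 0.4]
opening: 0.0366
gripper_force: 29.9
```

```bash
python3 plan.py .511 .3922 .140 -21 14 .607 -.2128 .140 -13.9
```

```text
t 9.00 pos [ 0.6058 -0.2126  0.0304] psi -13.69 tilt 0.01 open 0.0366 grip 29.9 F [-0.5 -1.1  0.4]
slide [-0.077 -0.157 -0.   ] twist z 0.008 mm/row 43.8 deg/row -0.5
```

{"name": "play_rows", "arguments": {"slide": [[0,0,-0.08],[0,0,-0.11],[0,0,-0.13],[0,0,-0.12],[-0.077,-0.157,0],[-0.077,-0.157,0],[-0.077,-0.157,0],[-0.077,-0.157,0]], "twist": [[0,0,0],[0,0,0],[0,0,0],[0,0,0],[0,0,0.008],[0,0,0.008],[0,0,0.008],[0,0,0.008]]}}

```text
t: 9.8
tool_pos: [0.5689, -0.0397, 0.1395]
orientation: [-3.112, 0.428, 0.002]
force: [0.5, 1.1, -4.2]
opening: 0.0368
gripper_force: 29.9
```

{"name": "play_rows", "arguments": {"slide": [[-0.077,-0.157,0],[-0.077,-0.157,0],[-0.077,-0.157,0],[-0.077,-0.157,0],[-0.077,-0.157,0],[-0.077,-0.157,0],[-0.077,-0.157,0],[0,0,0]], "twist": [[0,0,0.008],[0,0,0.008],[0,0,0.008],[0,0,0.008],[0,0,0.008],[0,0,0.008],[0,0,0.008],[0,0,0]]}}

```text
t: 10.6
tool_pos: [0.5199, 0.2659, 0.1396]
orientation: [-3.098, 0.51, 0.003]
force: [-0.1, -0.9, -4.6]
opening: 0.037
gripper_force: 29.9
```

```bash
python3 plan.py .511 .3922 .13 -21 4
```

```text
t 10.60 pos [0.5199 0.2659 0.1396] psi -18.70 tilt 0.14 open 0.0370 grip 29.9 F [-0.1 -0.9 -4.6]
slide [-0.051 -0.116  0.01 ] twist z 0.01 mm/row 31.8 deg/row -0.6
```

{"name": "play_rows", "arguments": {"slide": [[-0.051,-0.116,0.01],[-0.051,-0.116,0.01],[-0.051,-0.116,0.01],[-0.051,-0.116,0.01],[0,0,0],[0,0,0],[0,0,0],[0,0,0]], "twist": [[0,0,0.01],[0,0,0.01],[0,0,0.01],[0,0,0.01],[0,0,0],[0,0,0],[0,0,0],[0,0,0]]}}

```text
t: 11.4
tool_pos: [0.5136, 0.3861, 0.1302]
orientation: [3.086, -0.584, -0.0]
force: [0.1, 0.6, -3.8]
opening: 0.0367
gripper_force: 29.9
```

```bash
python3 plan.py .5105 .3922 .13 -21 1
python3 - <<'E'
from plant import cams
import cv2,numpy as np
a=[]
for n,x,y in(("top",130,160),("scene",410,160)):
    p,d=cams.read_camera(n);a.append(cv2.resize(p[y:y+100,x:x+100,::-1],(400,400),interpolation=cv2.INTER_CUBIC))
cv2.imwrite("pics/a2.png",np.hstack(a))
E
```

```text
t 11.40 pos [0.5136 0.3861 0.1302] psi -21.43 tilt 0.04 open 0.0367 grip 29.9 F [ 0.1  0.6 -3.8]
slide [-0.021 -0.018  0.001] twist z -0.007 mm/row 6.9 deg/row 0.4
```

View pics/a2.png

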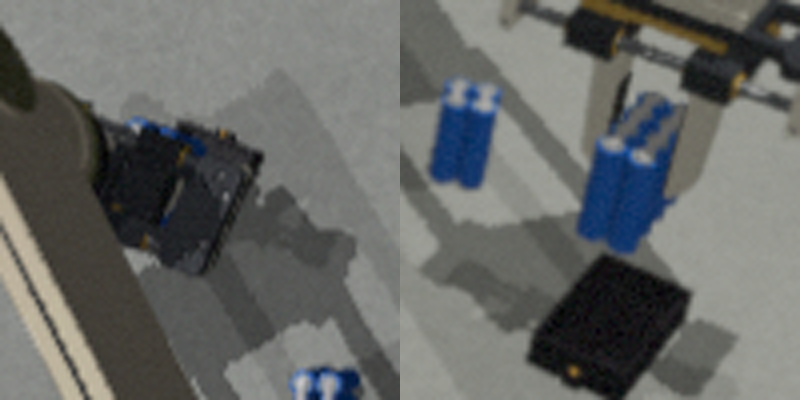

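The 4x2 block hangs straight above its housing (scene crop ~(630,180) over ~(610,320)). I'll correct by 7 mm and lower.

{"name": "play_rows", "arguments": {"slide": [[-0.011,-0.009,0],[-0.01,-0.009,0.06],[0,0,0.08],[0,0,0.09],[0,0,0.09],[0,0,0.035],[0,0,0.02],[0,0,0]], "twist": [[0,0,-0.007],[0,0,0],[0,0,0],[0,0,0],[0,0,0],[0,0,0],[0,0,0],[0,0,0]]}}

```text
t: 12.3
tool_pos: [0.5099, 0.3934, 0.0361]
orientation: [3.089, -0.571, -0.001]
force: [0.1, 0.1, -3.6]
opening: 0.0372
gripper_force: 29.9
```

```bash
python3 plan.py .5105 .3922 .0344 -21 1
```

```text
t 12.30 pos [0.5099 0.3934 0.0361] psi -20.94 tilt 0.04 open 0.0372 grip 29.9 F [ 0.1  0.1 -3.6]
slide [0.004 0.003 0.007] twist z 0.001 mm/row 2.2 deg/row -0.1
```

{"name": "play_rows", "arguments": {"slide": [[0.002,0.002,0.003],[0,0,0.003],[0,0,0],[0,0,0],[0,0,0],[0,0,0],[0,0,0],[0,0,0]], "twist": [[0,0,0],[0,0,0],[0,0,0],[0,0,0],[0,0,0],[0,0,0],[0,0,0],[0,0,0]]}}

```text
t: 13.1
tool_pos: [0.5104, 0.3927, 0.0351]
orientation: [3.089, -0.571, -0.0]
force: [0.5, 0.4, -5.0]
opening: 0.0368
gripper_force: 29.9
```

{"name": "play_rows", "arguments": {"slide": [[0,0,0.002],[0,0,0.002],[0,0,0],[0,0,0],[0,0,0],[0,0,0],[0,0,0],[0,0,0]], "twist": [[0,0,0],[0,0,0],[0,0,0],[0,0,0],[0,0,0],[0,0,0],[0,0,0],[0,0,0]]}}

```text
t: 13.9
tool_pos: [0.5105, 0.3928, 0.0343]
orientation: [-3.089, 0.571, -0.0]
force: [-1.7, -1.6, -0.2]
opening: 0.0366
gripper_force: 29.9
```

{"name": "play_rows", "arguments": {"slide": [[0,0,0],[0,0,0],[0,0,0],[0,0,0],[0,0,0],[0,0,0],[0,0,0],[0,0,0]], "twist": [[0,0,0],[0,0,0],[0,0,0],[0,0,0],[0,0,0],[0,0,0],[0,0,0],[0,0,0]], "fingers": -1}}

```text
t: 14.7
tool_pos: [0.5104, 0.3927, 0.0341]
orientation: [3.089, -0.571, -0.0]
force: [0.3, 0.4, -0.3]
opening: 0.0922
gripper_force: 0.0
```

```bash
python3 plan.py .367 .2873 .12 -1.2 5 .5105 .3928 .12 -20.9
```

```text
t 14.70 pos [0.5104 0.3927 0.0341] psi -20.95 tilt 0.00 open 0.0922 grip 0.0 F [ 0.3  0.4 -0.3]
slide [-0.093  0.109 -0.   ] twist z -0.066 mm/row 35.8 deg/row 3.9
```

{"name": "play_rows", "arguments": {"slide": [[0,0,-0.05],[0,0,-0.14],[0,0,-0.155],[-0.093,0.109,0],[-0.093,0.109,0],[-0.093,0.109,0],[-0.093,0.109,0],[-0.093,0.109,0]], "twist": [[0,0,0],[0,0,0],[0,0,0],[0,0,-0.066],[0,0,-0.066],[0,0,-0.066],[0,0,-0.066],[0,0,-0.066]]}}

```text
t: 15.5
tool_pos: [0.3662, 0.2862, 0.1213]
orientation: [-3.141, 0.026, -0.002]
force: [0.4, -0.4, 0.1]
opening: 0.0931
gripper_force: 0.0
```

```bash
python3 plan.py .367 .2873 .0313 -1.2 5
```

```text
t 15.50 pos [0.3662 0.2862 0.1213] psi -0.95 tilt 0.07 open 0.0931 grip 0.0 F [ 0.4 -0.4  0.1]
slide [ 0.001 -0.001  0.072] twist z 0.001 mm/row 18.0 deg/row -0.0
```

{"name": "play_rows", "arguments": {"slide": [[0.001,-0.001,0.072],[0.001,-0.001,0.072],[0,0,0.072],[0,0,0.072],[0,0,0.071],[0,0,0],[0,0,0],[0,0,0]], "twist": [[0,0,0],[0,0,0],[0,0,0],[0,0,0],[0,0,0],[0,0,0],[0,0,0],[0,0,0]]}}

```text
t: 16.3
tool_pos: [0.3686, 0.2878, 0.0322]
orientation: [-3.14, 0.031, -0.003]
force: [0.1, 0.4, -0.2]
opening: 0.0929
gripper_force: 0.0
```

{"name": "play_rows", "arguments": {"slide": [[0,0,0],[0,0,0],[0,0,0],[0,0,0],[0,0,0],[0,0,0],[0,0,0],[0,0,0]], "twist": [[0,0,0],[0,0,0],[0,0,0],[0,0,0],[0,0,0],[0,0,0],[0,0,0],[0,0,0]], "fingers": 1, "force": 20}}

```text
t: 17.1
tool_pos: [0.3676, 0.2872, 0.0306]
orientation: [3.141, -0.031, -0.0]
force: [-0.6, 0.1, -0.2]
opening: 0.0367
gripper_force: 20.0
```

```bash
python3 plan.py .6476 .0132 .15 29.5 10 .367 .287 .15 -1
```

```text
t 17.10 pos [0.3676 0.2872 0.0306] psi -1.15 tilt 0.01 open 0.0367 grip 20.0 F [-0.6  0.1 -0.2]
slide [ 0.086  0.133 -0.   ] twist z -0.051 mm/row 39.7 deg/row 3.0
```

{"name": "play_rows", "arguments": {"slide": [[0,0,-0.08],[0,0,-0.13],[0,0,-0.14],[0,0,-0.128],[0.086,0.133,0],[0.086,0.133,0],[0.086,0.133,0],[0.086,0.133,0]], "twist": [[0,0,0],[0,0,0],[0,0,0],[0,0,0],[0,0,-0.051],[0,0,-0.051],[0,0,-0.051],[0,0,-0.051]]}}

```text
t: 17.9
tool_pos: [0.4617, 0.1585, 0.15]
orientation: [3.126, 0.308, -0.0]
force: [0.7, 0.8, -1.4]
opening: 0.0369
gripper_force: 20.0
```

{"name": "play_rows", "arguments": {"slide": [[0.086,0.133,0],[0.086,0.133,0],[0.086,0.133,0],[0.086,0.133,0],[0.086,0.133,0],[0.086,0.133,0],[0,0,0],[0,0,0]], "twist": [[0,0,-0.051],[0,0,-0.051],[0,0,-0.051],[0,0,-0.051],[0,0,-0.051],[0,0,-0.051],[0,0,0],[0,0,0]]}}

```text
t: 18.7
tool_pos: [0.6465, 0.0125, 0.1486]
orientation: [-3.038, -0.796, 0.004]
force: [-0.6, 0.6, -0.8]
opening: 0.0367
gripper_force: 20.0
```

```bash
python3 plan.py .6476 .0132 .15 29.5 2
python3 - <<'E'
from plant import cams
import cv2,numpy as np
p,d=cams.read_camera("scene")
cv2.imwrite("pics/a3.png",cv2.resize(p[120:270,230:430,::-1],(800,600),interpolation=cv2.INTER_CUBIC))
E
```

```text
t 18.70 pos [0.6465 0.0125 0.1486] psi 29.36 tilt 0.15 open 0.0367 grip 20.0 F [-0.6  0.6 -0.8]
slide [ 0.003 -0.    -0.003] twist z -0.001 mm/row 1.0 deg/row 0.1
```

View pics/a3.png

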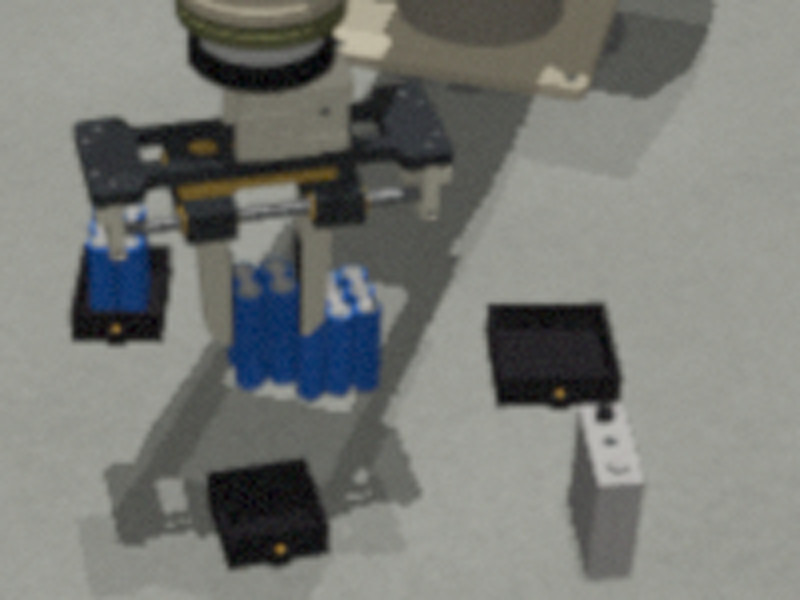

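The 3x2 block stands in its housing (~(120,270)). The held 2x2 block is over its own housing at ~(265,515). Lowering.

{"name": "play_rows", "arguments": {"slide": [[0.003,0,0.06],[0.002,0,0.09],[0,0,0.09],[0,0,0.09],[0,0,0.07],[0,0,0.03],[0,0,0.018],[0,0,0]], "twist": [[0,0,0],[0,0,0],[0,0,0],[0,0,0],[0,0,0],[0,0,0],[0,0,0],[0,0,0]]}}

```text
t: 19.55
tool_pos: [0.6479, 0.0138, 0.0382]
orientation: [3.038, 0.799, 0.0]
force: [-0.3, 0.2, -1.8]
opening: 0.037
gripper_force: 20.0
```

```bash
python3 plan.py .6476 .0132 .0346 29.5 1
```

```text
t 19.55 pos [0.6479 0.0138 0.0382] psi 29.46 tilt 0.00 open 0.0370 grip 20.0 F [-0.3  0.2 -1.8]
slide [-0.002  0.001  0.014] twist z -0.001 mm/row 3.6 deg/row 0.0
```

{"name": "play_rows", "arguments": {"slide": [[0,0,0.006],[0,0,0.004],[0,0,0.003],[0,0,0.002],[0,0,0],[0,0,0],[0,0,0],[0,0,0]], "twist": [[0,0,0],[0,0,0],[0,0,0],[0,0,0],[0,0,0],[0,0,0],[0,0,0],[0,0,0]]}}

```text
t: 20.35
tool_pos: [0.6481, 0.0136, 0.0346]
orientation: [3.038, 0.799, 0.001]
force: [0.1, -0.4, 0.4]
opening: 0.0368
gripper_force: 20.0
```

{"name": "play_rows", "arguments": {"slide": [[0,0,0],[0,0,0],[0,0,0],[0,0,0],[0,0,0],[0,0,0],[0,0,0],[0,0,0]], "twist": [[0,0,0],[0,0,0],[0,0,0],[0,0,0],[0,0,0],[0,0,0],[0,0,0],[0,0,0]], "fingers": -1}}

```text
t: 21.15
tool_pos: [0.6479, 0.0136, 0.0344]
orientation: [-3.038, -0.799, 0.0]
force: [0.3, 0.0, -0.1]
opening: 0.0924
gripper_force: 0.0
```

```bash
python3 plan.py .4952 .0102 .12 30.2 4 .6481 .0136 .12 29.5
```

```text
t 21.15 pos [0.6479 0.0136 0.0344] psi 29.45 tilt 0.00 open 0.0924 grip 0.0 F [ 0.3  0.  -0.1]
slide [-0.134 -0.073 -0.   ] twist z -0.003 mm/row 38.2 deg/row 0.2
```

{"name": "play_rows", "arguments": {"slide": [[0,0,-0.05],[0,0,-0.14],[0,0,-0.155],[-0.134,-0.073,0],[-0.134,-0.073,0],[-0.134,-0.073,0],[-0.134,-0.073,0],[0,0,0]], "twist": [[0,0,0],[0,0,0],[0,0,0],[0,0,-0.003],[0,0,-0.003],[0,0,-0.003],[0,0,-0.003],[0,0,0]]}}

```text
t: 21.95
tool_pos: [0.4903, 0.0109, 0.1197]
orientation: [-3.032, -0.818, 0.006]
force: [0.5, 0.4, -0.8]
opening: 0.0931
gripper_force: 0.0
```

```bash
python3 plan.py .4952 .0102 .0313 30.2 5
```

```text
t 21.95 pos [0.4903 0.0109 0.1197] psi 30.18 tilt 0.24 open 0.0931 grip 0.0 F [ 0.5  0.4 -0.8]
slide [0.003 0.002 0.071] twist z -0.0 mm/row 17.7 deg/row 0.0
```

{"name": "play_rows", "arguments": {"slide": [[0,0,0],[0,0,0],[0,0,0],[0,0,0],[0,0,0],[0,0,0],[0,0,0],[0,0,0]], "twist": [[0,0,0],[0,0,0],[0,0,0],[0,0,0],[0,0,0],[0,0,0],[0,0,0],[0,0,0]]}}

```text
t: 22.75
tool_pos: [0.4953, 0.0106, 0.1206]
orientation: [-3.033, -0.818, 0.0]
force: [0.1, -0.0, 0.5]
opening: 0.093
gripper_force: 0.0
```

```bash
python3 plan.py .4952 .0102 .0313 30.2 5
```

```text
t 22.75 pos [0.4953 0.0106 0.1206] psi 30.17 tilt 0.01 open 0.0930 grip 0.0 F [ 0.1 -0.   0.5]
slide [-0.     0.     0.071] twist z -0.0 mm/row 17.9 deg/row 0.0
```

{"name": "play_rows", "arguments": {"slide": [[0,0,0.071],[0,0,0.072],[0,0,0.071],[0,0,0.072],[0,0,0.071],[0,0,0],[0,0,0],[0,0,0]], "twist": [[0,0,0],[0,0,0],[0,0,0],[0,0,0],[0,0,0],[0,0,0],[0,0,0],[0,0,0]]}}

```text
t: 23.55
tool_pos: [0.4962, 0.0105, 0.0326]
orientation: [3.033, 0.818, 0.003]
force: [-0.3, -1.0, 0.1]
opening: 0.093
gripper_force: 0.0
```

{"name": "play_rows", "arguments": {"slide": [[0,0,0],[0,0,0],[0,0,0],[0,0,0],[0,0,0],[0,0,0],[0,0,0],[0,0,0]], "twist": [[0,0,0],[0,0,0],[0,0,0],[0,0,0],[0,0,0],[0,0,0],[0,0,0],[0,0,0]], "fingers": 1, "force": 30}}

```text
t: 24.35
tool_pos: [0.4953, 0.0106, 0.0315]
orientation: [-3.033, -0.818, -0.0]
force: [-0.2, 0.2, 1.3]
opening: 0.0552
gripper_force: 30.0
```

```bash
python3 plan.py .4474 .1463 .13 16.6 4 .4953 .0106 .13 30.2
```

```text
t 24.35 pos [0.4953 0.0106 0.0315] psi 30.17 tilt 0.01 open 0.0552 grip 30.0 F [-0.2  0.2  1.3]
slide [ 0.014 -0.144 -0.   ] twist z 0.057 mm/row 36.1 deg/row -3.4
```

{"name": "play_rows", "arguments": {"slide": [[0,0,-0.07],[0,0,-0.11],[0,0,-0.13],[0,0,-0.084],[0.014,-0.144,0],[0.014,-0.144,0],[0.014,-0.144,0],[0.014,-0.144,0]], "twist": [[0,0,0],[0,0,0],[0,0,0],[0,0,0],[0,0,0.057],[0,0,0.057],[0,0,0.057],[0,0,0.057]]}}

```text
t: 25.15
tool_pos: [0.4457, 0.1475, 0.129]
orientation: [3.11, 0.446, -0.003]
force: [0.6, 0.3, -5.0]
opening: 0.0556
gripper_force: 30.0
```

{"name": "play_rows", "arguments": {"slide": [[0,0,0],[0,0,0],[0,0,0],[0,0,0],[0,0,0],[0,0,0],[0,0,0],[0,0,0]], "twist": [[0,0,0],[0,0,0],[0,0,0],[0,0,0],[0,0,0],[0,0,0],[0,0,0],[0,0,0]]}}

```text
t: 25.95
tool_pos: [0.4473, 0.1465, 0.1299]
orientation: [-3.109, -0.45, -0.0]
force: [-0.0, 0.4, -4.8]
opening: 0.0554
gripper_force: 30.0
```

```bash
python3 plan.py .4474 .1463 .0355 16.6 1
python3 - <<'E'
from plant import cams
import cv2,numpy as np
p,d=cams.read_camera("scene")
cv2.imwrite("pics/a4.png",cv2.resize(p[120:270,270,::-1] if 0 else p[120:270,270:470,::-1],(800,600),interpolation=cv2.INTER_CUBIC))
E
```

```text
t 25.95 pos [0.4473 0.1465 0.1299] psi 16.47 tilt 0.00 open 0.0554 grip 30.0 F [-0.   0.4 -4.8]
slide [0.    0.001 0.378] twist z -0.002 mm/row 94.4 deg/row 0.1
```

View pics/a4.png

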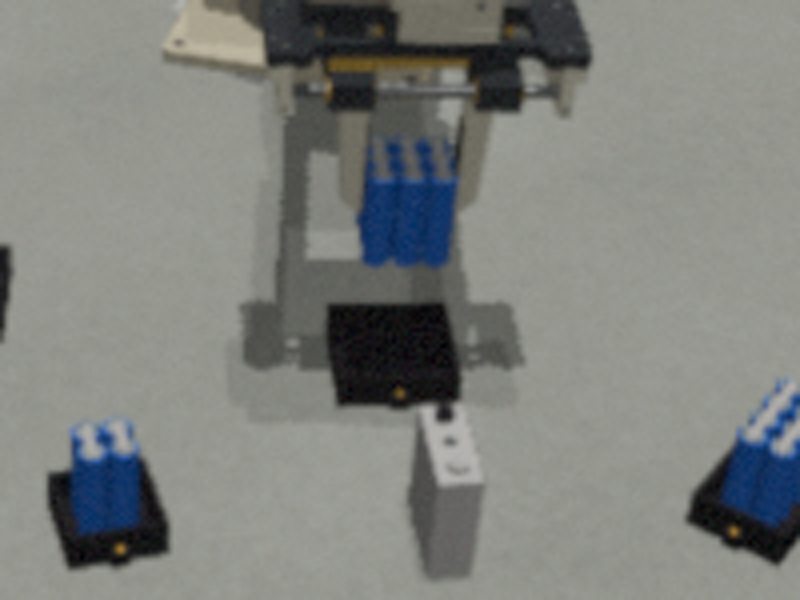

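The 2x2 block (~(105,480)) and the 4x2 block (~(760,460)) stand in their housings. The 3x3 block is straight above its own at ~(395,350). Lowering to just short of contact, then a few mm.

{"name": "play_rows", "arguments": {"slide": [[0,0,0.06],[0,0,0.09],[0,0,0.09],[0,0,0.07],[0,0,0.04],[0,0,0.014],[0,0,0.008],[0,0,0]], "twist": [[0,0,0],[0,0,0],[0,0,0],[0,0,0],[0,0,0],[0,0,0],[0,0,0],[0,0,0]]}}

```text
t: 26.8
tool_pos: [0.4478, 0.1468, 0.0376]
orientation: [-3.109, -0.451, -0.002]
force: [-0.5, 0.9, -4.8]
opening: 0.0553
gripper_force: 30.0
```

{"name": "play_rows", "arguments": {"slide": [[0,0,0.002],[0,0,0.002],[0,0,0],[0,0,0],[0,0,0],[0,0,0],[0,0,0],[0,0,0]], "twist": [[0,0,0],[0,0,0],[0,0,0],[0,0,0],[0,0,0],[0,0,0],[0,0,0],[0,0,0]]}}

```text
t: 27.6
tool_pos: [0.4472, 0.1467, 0.0359]
orientation: [-3.109, -0.451, 0.0]
force: [0.0, -0.3, -3.6]
opening: 0.0553
gripper_force: 30.0
```

{"name": "play_rows", "arguments": {"slide": [[0,0,0.002],[0,0,0.001],[0,0,0],[0,0,0],[0,0,0],[0,0,0],[0,0,0],[0,0,0]], "twist": [[0,0,0],[0,0,0],[0,0,0],[0,0,0],[0,0,0],[0,0,0],[0,0,0],[0,0,0]]}}

```text
t: 28.4
tool_pos: [0.4473, 0.1467, 0.0354]
orientation: [-3.109, -0.451, -0.0]
force: [-3.7, -1.4, 5.7]
opening: 0.0557
gripper_force: 30.0
```

Contact. I'll release, retreat straight up, then check all four.

{"name": "play_rows", "arguments": {"slide": [[0,0,0],[0,0,0],[0,0,0],[0,0,0],[0,0,0],[0,0,0],[0,0,0],[0,0,0]], "twist": [[0,0,0],[0,0,0],[0,0,0],[0,0,0],[0,0,0],[0,0,0],[0,0,0],[0,0,0]], "fingers": -1}}

```text
t: 29.2
tool_pos: [0.4472, 0.1467, 0.0351]
orientation: [-3.109, -0.451, -0.0]
force: [0.4, -0.9, -0.2]
opening: 0.0929
gripper_force: 0.0
```

{"name": "play_rows", "arguments": {"slide": [[0,0,-0.05],[0,0,-0.14],[0,0,-0.15],[0,0,-0.15],[0,0,-0.15],[0,0,-0.1],[0,0,0],[0,0,0]], "twist": [[0,0,0],[0,0,0],[0,0,0],[0,0,0],[0,0,0],[0,0,0],[0,0,0],[0,0,0]]}}

```text
t: 30.0
tool_pos: [0.4476, 0.1468, 0.2213]
orientation: [-3.109, -0.451, -0.003]
force: [-0.1, -0.3, -0.7]
opening: 0.0928
gripper_force: 0.0
```

```bash
python3 plan.py
python3 - <<'E'
from plant import cams
import cv2,numpy as np
p,d=cams.read_camera("scene")
cv2.imwrite("pics/a5.png",cv2.resize(p[100:300,210:500,::-1],(800,552),interpolation=cv2.INTER_CUBIC))
E
```

```text
t 30.00 pos [0.4476 0.1468 0.2213] psi 16.49 tilt 0.12 open 0.0928 grip 0.0 F [-0.1 -0.3 -0.7]
```

View pics/a5.png

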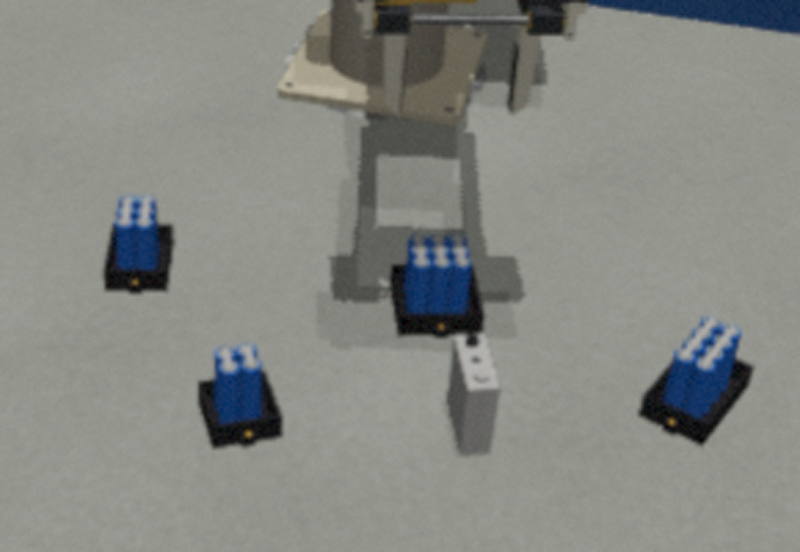

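All four blocks stand upright in their housings: 3x2 (138,245), 2x2 (240,395), 3x3 (440,285) and 4x2 (700,380). The gripper is clear of everything.

```bash
python3 -c "
from plant import robot
print(robot.close_job())"
```

```text
the job is handed in; nothing more can be done
None
```

All four blocks were set down upright in their matching housings and the job was handed in at about 30 s; I never touched the two prismatic cells, and `close_job()` returned no verdict.

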